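# Load the deburring machine and latch its guard

### The arm

A 6-joint arm with a two-finger parallel gripper is mounted at the origin on the work surface. World frame = base frame: x ahead of the robot, y to its left, z up, the work surface at z = 0. Lengths are in m, angles in rad, forces in N, time in s.
With the tool pointing down it reaches from about 0.3 to 0.775 m from the base axis. Payload 14.6 kg.
Tool frame: the origin (TCP) lies at the very end of the fingers, on their centre line; the grasp point (between the pads) lies 19 mm behind it; z points along the fingers, y is the line along which they close (so a half turn about z gives the same grasp; the last joint's range is limited). The gripper opens to 94 mm and grips with 3 to 60 N. Pads are 16 mm wide; open, the fingers measure 119 mm over their backs; the gripper's body (75 mm by 177 mm) begins 78 mm behind the grasp point.
Start: joints at [-1.195, 0.3, 1.521, -0, 1.321, -0.067], TCP at [0.236, -0.497, 0.205] pointing down, gripper open.
Joint ranges: [-3.03, 3.03], [-0.79, 2.21], [0.23, 2.52], [-1.04, 4.18], [0, 3.07], [-2.55, 2.55]. Speed limits (rad/s): [2.22, 2.22, 2.57, 3.14, 3.14, 3.14].

### API

Orientations are given as [roll, pitch, yaw] about the fixed x, y, z axes, in that order (R = Rz(yaw) Ry(pitch) Rx(roll)).
In Python, from station import ctrl gives the robot as it stands.
- The arm moves only by the tool carry_out, never from a script. Its argument "motion" is text: rows parted by semicolons, each of 7 numbers parted by spaces: the shift along the world's x, y, z in m, then the turn, a rotation vector about the world's x, y, z in degrees, then the closure in counts, from 0 (fully open) to 255 (shut). In form: dx dy dz wx wy wz hand; .... A call has 1 to 20 rows; each row shifts and turns the commanded pose from where the row before left it; what a row does not reach is not made up. A row lasts 1/12 s, in which the tool goes at most 41.7 mm and 7.16 degrees, less where a joint would pass 70% of its speed; a pose out of reach is approached as far as the arm can. A call is refused whole if a number of a shift passes 0.0417 or a number of a turn 7.16, either way. A call with a gripper value outside its range is refused whole. The fingers move at their own pace and stop on an object; "grip_force" is the grip in N (left out, the last holds). Time passes only in rows, so rows that do not move let the fingers close. It gives the time, the measured TCP pose, the force, the opening and the grip force at its end, in the units of the state.
- ctrl.get_obs(): the state, without advancing time (a new reading comes with each control period).
- ctrl.camera(name): name is "scene" or "top"; returns a dict with "pixels" (420x560x3 uint8, red, green, blue), "range_z" (420x560 float32, m along the optical axis (not along the pixel's ray), 0 where there is no reading), "K" (3x3 intrinsics, pixels), "dist" ([k1, k2, p1, p2, k3] as OpenCV has them; the pictures are not rectified), "position" and "attitude" of the camera in the world. Camera axes: x right, y up, looking along -z (the intrinsics and any distortion apply to the point x, -y, -z); pixel columns grow to the right and rows downward; lengths in m; the calibration is good to about 2 mm. A picture is of the moment at which its call begins.
- ctrl.hand_in(): hands the job in; it is judged then, once.
The state is a dict: "time_s": time; "qpos": joint angles; "joint_vel": joint speeds; "tau": joint torques, N m; "ee_pos": TCP position; "eef_rot": TCP orientation; "force": force on the tool from outside, world axes, zero at the start; "moment": the same for the moment, N m; "grip_width": finger opening in m; "grip_force": force on a finger pad.
Only numpy, scipy, OpenCV 4.12 (cv2) and the standard library are available. Lean on these libraries where they do the work, as an engineer would, in place of code of your own. Each camera call takes 0.05 s, during which the arm holds its last target. There are 200 camera calls.

### The job

Take the T-section steel offcut from the bench and lay it, flange down and web up, on the sloping bed of the deburring machine, flat on the bed against its lower ledge between the two end cheeks, and let go of it. Then push the clear sliding guard shut over it until the catch clicks and the guard stays fully home by itself. Leave the other offcuts and the tools lying where they are.

Things in the scene. Friction and masses are not known exactly. Their poses are not given: they have to be found in the camera images.
- tee: the workpiece: dark steel T-section offcut, 0.7 kg, standing on the bench flange down. Flange 60 (its x) x 100 (its y) x 8 mm; on its middle an upright web 10 mm thick (x), 100 mm long (y), to 58 mm above the underside. Origin: centre of the underside, z up along the web. The same after half a turn about z
- bed: steel bed, a plate sloping up at 30 degrees away from the robot. Axes: x up the slope, z the bed's normal (leaning towards the robot), y along the machine to the robot's left. Origin: on the surface, midway between the end cheeks, 32 mm above the ledge: the tee's origin comes to about here, its web along y. The plate reaches from x = -32 to +36 mm
- guard (a joint): sliding guard. 0 m: open, centred at bed y = +200 mm; 0.200 m: fully shut, over the bed, at an end stop. It moves towards bed -y and stays where left (2.5 N friction). From about 0.175 m a sprung roller catch resists with about 9 N more; past 0.189 m it snaps over and holds the guard at 0.200 m. Starts at 0 to 0.035 m
- ledge (a point): middle of the top inner edge of the ledge at the bed's lower side (bed x = -32 mm); the ledge stands 12 mm above the bed surface and stops the tee sliding down. At each end of the bed a cheek 10 mm high, inner faces at bed y = +-65 mm, leaves 15 mm beside the tee
- drum (a point): middle of the top of a fixed dark abrasive drum along bed y, 30 mm across, above the bed's upper edge (bed x = 38 to 68 mm), standing 16 mm above the bed surface
- guard_roof (a point): centre of the guard's roof, on its top. The guard is an aluminium-framed clear hood, an inverted channel 140 mm long (bed y), 160 mm wide (bed x), open at both ends, riding on two rails (bed x = +-75 mm, 8 mm above the bed surface); its roof's underside is 68 mm above the bed plane, its top 80 mm
- guard_handle (a point): centre of the guard's handle, a black upright blade in the middle of its roof: 90 mm along bed x, 16 mm thick along bed y, 40 mm high along bed z, from the roof's handle plate 20 mm below this point to 20 mm above it (this point is 100 mm above the bed plane). Push its +y face towards bed -y
- angle: bystander: dark steel L-section (angle) offcut of nearly the same size, 60 x 100 x 60 mm, 8 mm thick, its upright leg along one edge of the flange (at its -x edge) rather than in the middle. Origin: centre of the underside. Leave it
- tube: bystander: dark square steel tube, 50 x 120 x 50 mm, lying on the bench. Origin: centre of the underside. Leave it
- brush: bystander: brush about 200 mm long lying between the robot and the machine. Leave it
- hammer: bystander: hammer about 280 mm long lying at the robot's right. Leave it
- wrench: bystander: wrench about 200 mm long lying to the left of the machine. Leave it
Things that resemble listed ones, but are neither listed nor needed, are in the scene too. Leave any orange look-alike of the tee alone.

How it is judged:
On the way, in this order (a step that is already met when the one before it is completed fails the run):
1. the tee lies flat on the bed, web up, let go, with the guard still open (x of tee in the frame of bed between -0.008 and 0.01 m and y of tee in the frame of bed between -0.018 and 0.018 m and z of tee in the frame of bed between -0.004 and 0.004 m and angle between the z axis of tee and the z axis of bed, either way round below 0.09 rad and contact force between the fingers and tee below 0.3 N and value of joint guard below 0.08 m), for 0.2 s.
2. the guard is pushed home and latched (value of joint guard above 0.196 m), for 0.2 s.
At the end, for the whole second after the job is handed in: The tee is at rest on the bed, web up and along the bed, flat within 5 degrees and 4 mm of the surface, against or at most about 10 mm above the lower ledge, between the cheeks (within 18 mm of the middle); the guard is latched, past 0.196 m of its 0.200 m; nothing is held (x of tee in the frame of bed between -0.008 and 0.01 m and y of tee in the frame of bed between -0.018 and 0.018 m and z of tee in the frame of bed between -0.004 and 0.004 m and angle between the z axis of tee and the z axis of bed, either way round below 0.09 rad and angle between the y axis of tee and the y axis of bed, either way round below 0.2 rad and value of joint guard above 0.196 m and linear speed of tee below 0.02 m/s); the robot touches nothing.
It fails at once if another offcut or a tool is shifted by more than 40 mm (distance of any of angle, tube, brush, hammer, wrench from where it was at the start of the episode above 0.04 m).
It also fails if it takes over 61 s, if anything falls off the work surface, if the arm or the gripper's body presses on something with over 40 N, if the wrist force passes 120 N, or if a joint passes its speed limit or range.

## Working session

There is one attempt and no reset: what is moved stays moved. The work goes in short steps, Python scripts to look and compute and a tool call to move; the robot and the scene stay as the last step left them, time stands still between calls to the robot, and variables do not carry over. Pictures are saved under pics/ and viewed, at most 10 in all, crops included, and the job is handed in when it is done.

Besides the shell and the picture viewer there is one more tool, called after "Call:" by a JSON object that holds its "api" and its "payload", one argument or row to a line. carry_out: Moves the arm, as the interface text tells. Its arguments: {"type":"object","properties":{"motion":{"type":"string"},"grip_force":{"type":"number"}},"required":["motion"]}

```bash
mkdir -p pics; cat > h.py <<'E'
import numpy as np, cv2
from station import ctrl
from scipy.spatial.transform import Rotation as Rn
def cam(n):
    c=ctrl.camera(n); a=np.array(c["attitude"],float)
    c["R"]=a if a.shape==(3,3) else (Rn.from_euler('xyz',a).as_matrix() if a.size==3 else None)
    return c
def pts(c):
    h,w=c["range_z"].shape; u,v=np.meshgrid(np.arange(w),np.arange(h))
    p=cv2.undistortPoints(np.stack([u,v],-1).reshape(-1,1,2).astype(np.float64),np.array(c["K"]),np.array(c["dist"])).reshape(h,w,2)
    z=c["range_z"]; P=np.stack([p[...,0]*z,-p[...,1]*z,-z],-1)
    P=P@c["R"].T+np.array(c["position"]); P[z==0]=np.nan
    return P
def save(c,f,box=None,s=1):
    im=c["pixels"][...,::-1]
    if box: im=im[box[1]:box[3],box[0]:box[2]]
    cv2.imwrite(f,cv2.resize(im,None,fx=s,fy=s,interpolation=cv2.INTER_CUBIC))
E
python3 - <<'E'
from h import *
for n in("scene","top"):
    c=cam(n); print(n,c["attitude"],c["position"],c["K"],c["dist"]); save(c,f"pics/{n}0.png")
    P=pts(c); np.savez(f"{n}0.npz",P=P,im=c["pixels"]); print((c["range_z"]==0).mean())
print(ctrl.get_obs())
E
```

```text
scene [1.01012826 0.02287013 1.50089327] [ 1.48101952 -0.08687137  0.77742415] [[468.03368032   0.         277.57277927]
 [  0.         468.03368032 213.01832918]
 [  0.           0.           1.        ]] [-0.10038746  0.          0.          0.          0.        ]
0.028673469387755102
top [ 0.04389533 -0.00296467 -1.5860212 ] [ 0.39196153 -0.03933807  1.73194467] [[490.64967269   0.         291.5692558 ]
 [  0.         490.64967269 210.09115976]
 [  0.           0.           1.        ]] [-0.04162107  0.          0.          0.          0.        ]
0.0037712585034013605
{'time_s': 0.1, 'qpos': array([-1.19458721e+00,  3.00407015e-01,  1.52150288e+00, -6.55286936e-06,
        1.32069492e+00, -6.66008511e-02]), 'joint_vel': array([ 0.00142271, -0.00176134, -0.00141473,  0.00094625,  0.00078509,
       -0.00119549]), 'tau': array([ 3.74601932e-04, -5.32645869e+01, -3.53286231e+01,  7.09388056e-02,
        2.35343393e-02, -5.67116581e-05]), 'ee_pos': array([ 0.23557548, -0.49674285,  0.20495456]), 'eef_rot': array([-3.14058231e+00, -6.10278127e-05,  4.42811565e-01]), 'force': array([0.30684044, 0.20039929, 0.46825099]), 'moment': array([ 0.04826949,  0.00183523, -0.01408864]), 'grip_force': 0.0, 'grip_width': 0.09386418111610724}
```

View pics/scene0.png

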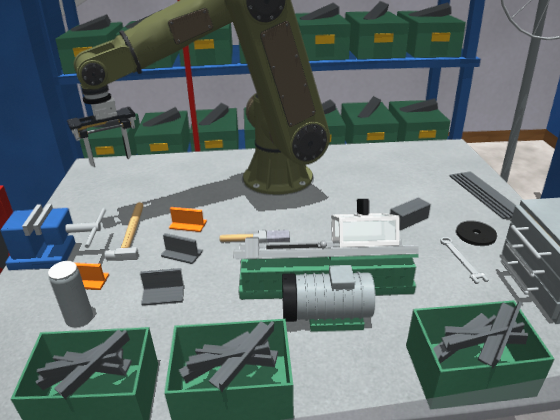

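View pics/top0.png

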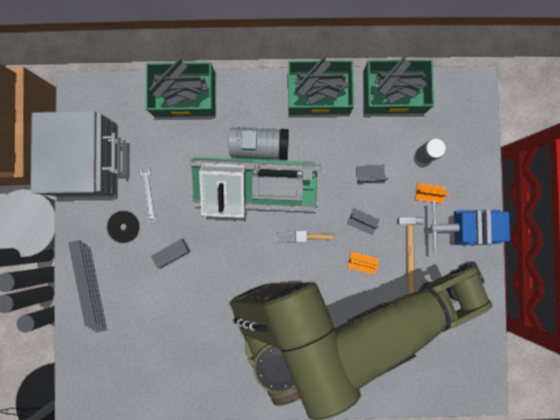

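Dark tee candidates are at scene (182,247)/top (364,221) and scene (162,287)/top (371,174). The orange look-alikes are at top (364,263) and (431,193), and the tube is at top (170,253). The machine is at top (255,187), with its guard open on the left.

```bash
python3 - <<'E'
from h import *
a=np.load("scene0.npz");b=np.load("top0.npz")
A=cv2.resize(a["im"][225:310,130:215],(390,390),interpolation=cv2.INTER_CUBIC)
B=cv2.resize(b["im"][155:240,340:395][:, :],(390*55//85,390),interpolation=cv2.INTER_CUBIC)
cv2.imwrite("pics/crop1.png",np.hstack([A,B])[...,::-1])
P=b["P"]
for nm,(u0,v0,u1,v1) in dict(a=(352,160,392,188),b=(343,204,384,238)).items():
    Q=P[v0:v1,u0:u1].reshape(-1,3); 
    I=b["im"][v0:v1,u0:u1].reshape(-1,3)
    hi=Q[Q[:,2]>.035]; fl=Q[(Q[:,2]>.005)&(Q[:,2]<.03)]
    for k,s in(("web",hi),("flange",fl)):
        r=cv2.minAreaRect((s[:,:2]*1000).astype(np.float32)); print(nm,k,len(s),s.mean(0).round(4),s[:,2].max().round(3),r)
E
```

```text
a web 87 [ 0.5661 -0.3248  0.0568] 0.069 ((566.6590576171875, -325.57440185546875), (8.330071449279785, 97.68810272216797), 2.625725269317627)
a flange 342 [ 0.5961 -0.3265  0.0094] 0.03 ((593.05810546875, -330.47735595703125), (138.50119018554688, 96.04350280761719), 89.06400299072266)
b web 101 [ 0.4234 -0.2952  0.0553] 0.069 ((423.7375183105469, -296.17645263671875), (100.98787689208984, 10.49403190612793), 65.35015869140625)
b flange 347 [ 0.4249 -0.2967  0.0094] 0.025 ((427.1995544433594, -298.347900390625), (138.1540069580078, 116.24490356445312), 89.0556640625)
```

View pics/crop1.png

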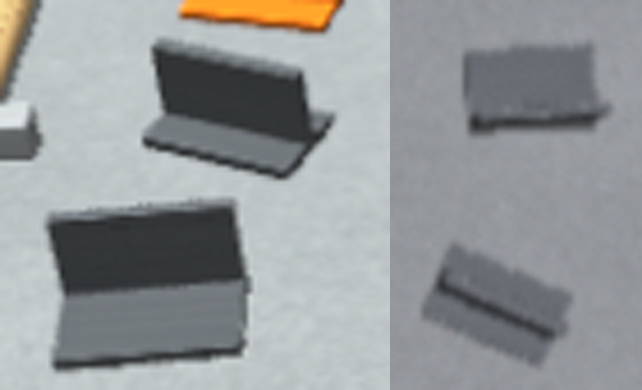

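The crop shows that scene (182,247)/top (364,221) has its web in the middle with flange on both sides, so it is the tee. The one at scene (162,287) has its upright on one edge, so it is the angle. Next I measure the machine.

```bash
python3 - <<'E'
from h import *
a=np.load("scene0.npz");b=np.load("top0.npz")
P=b["P"]
cv2.imwrite("pics/crop2.png",np.hstack([cv2.resize(b["im"][150:225,180:330],(600,300),interpolation=cv2.INTER_CUBIC)])[...,::-1])
cv2.imwrite("pics/crop2.png",np.vstack([cv2.resize(b["im"][150:225,180:330],(600,300),interpolation=cv2.INTER_CUBIC),cv2.resize(a["im"][190:300,225:430],(600,300),interpolation=cv2.INTER_CUBIC)])[...,::-1])
np.set_printoptions(linewidth=200,precision=3,suppress=True)
for u in (200,221,240,265,278,290,310):
    print(u); print(np.c_[np.arange(154,222,2),P[154:222:2,u]][:, :].T)
# tee web both
S=a["P"]
for nm,Q in(("t",P[204:238,343:384]),("s",S[225:270,155:210])):
    Q=Q.reshape(-1,3);Q=Q[np.isfinite(Q).all(1)]; Q=Q[(Q[:,2]>.05)&(Q[:,2]<.065)&(np.hypot(Q[:,0]-.424,Q[:,1]+.296)<.08)]
    print(nm,len(Q),cv2.minAreaRect((Q[:,:2]*1000).astype(np.float32)))
E
```

```text
200
[[154.    156.    158.    160.    162.    164.    166.    168.    170.    172.    174.    176.    178.    180.    182.    184.    186.    188.    190.    192.    194.    196.    198.    200.
  202.    204.    206.    208.    210.    212.    214.    216.    218.    220.   ]
 [  0.672   0.665   0.645   0.632   0.625   0.619   0.613   0.6     0.592   0.584   0.578   0.573     nan   0.561   0.555   0.549   0.543   0.537   0.531   0.524   0.518   0.511   0.506   0.506
    0.498   0.491   0.485   0.48    0.473   0.466   0.459   0.452   0.445   0.438]
 [  0.276   0.277   0.262   0.254   0.254   0.254   0.255   0.247   0.244   0.241   0.243   0.244     nan   0.245   0.246   0.247   0.248   0.249   0.249   0.25    0.25    0.25    0.252   0.271
    0.267   0.268   0.269   0.279   0.278   0.279   0.278   0.278   0.279   0.279]
 [  0.003   0.002   0.084   0.124   0.127   0.125   0.119   0.167   0.184   0.197   0.187   0.18      nan   0.175   0.17    0.167   0.163   0.157   0.154   0.153   0.15    0.15    0.141   0.04
    0.058   0.057   0.048  -0.002   0.001  -0.005   0.     -0.     -0.004  
[... 6173 characters left out ...]
-0.106  -0.106  -0.106  -0.106  -0.106  -0.11   -0.11   -0.11   -0.109  -0.11   -0.111  -0.111  -0.11   -0.11   -0.11   -0.11
   -0.11   -0.11   -0.109  -0.109  -0.108  -0.111  -0.111  -0.111  -0.11   -0.111]
 [ -0.001  -0.001  -0.002  -0.001   0.138   0.149   0.161   0.175   0.177   0.172   0.167   0.167   0.16    0.066   0.062   0.066   0.066   0.058   0.035   0.03    0.033   0.033   0.025   0.03
    0.033   0.037   0.048   0.056   0.058   0.001  -0.002  -0.008  -0.001  -0.011]]
t 83 ((423.63787841796875, -296.4698181152344), (100.36636352539062, 10.48216438293457), 65.395751953125)
s 148 ((428.5315856933594, -298.5003967285156), (100.59698486328125, 16.980527877807617), 66.54503631591797)
```

View pics/crop2.png

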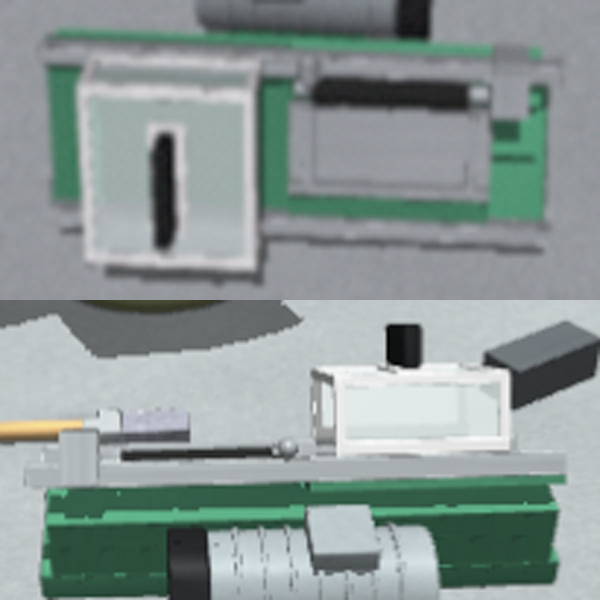

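```bash
python3 - <<'E'
from h import *
np.set_printoptions(precision=4,suppress=True)
b=np.load("top0.npz"); P=b["P"]; im=b["im"]
def plane(Q):
    for _ in range(4):
        c=Q.mean(0); n=np.linalg.svd(Q-c)[2][2]; n*=np.sign(n[2]); d=(Q-c)@n; Q=Q[abs(d)<2.5*d.std()]
    return c,n,d.std()
Q=P[179:196,260:296].reshape(-1,3); Q=Q[np.isfinite(Q).all(1)]
c,n,s=plane(Q); print("bed",c,n,s,"tilt",np.degrees(np.arccos(n[2])),"yaw",np.degrees(np.arctan2(-n[1],-n[0])))
# yaw from dark drum
g=im.max(2)
m=np.zeros(g.shape,bool); m[166:180,252:304]=g[166:180,252:304]<70
D=P[m]; D=D[np.isfinite(D).all(1)]; p=np.polyfit(D[:,1],D[:,0],1); print("drum",len(D),D.mean(0),D.min(0),D.max(0),"yaw",np.degrees(np.arctan(-p[0])))
# handle
m=np.zeros(g.shape,bool); m[178:216,212:232]=g[178:216,212:232]<70
H=P[m]; H=H[np.isfinite(H).all(1)]; print("handle",len(H),H.mean(0),H.min(0),H.max(0))
r=cv2.minAreaRect((H[:,:2]*1000).astype(np.float32));print(r)
# front rail edge
e=[]
for u in range(245,310):
    col=P[200:216,u]; k=col[(col[:,2]>.035)&(col[:,2]<.08)]
    if len(k): e.append(k[np.argmin(k[:,0])])
e=np.array(e); 
for i in range(3):
    p=np.polyfit(e[:,1],e[:,0],1); d=e[:,0]-np.polyval(p,e[:,1]); e=e[abs(d)<2*d.std()]
print("front rail yaw",np.degrees(np.arctan(-p[0])),"x at y=0",p[1])
gr=cv2.cvtColor(im,cv2.COLOR_RGB2GRAY)
for v in (182,186,190): print(v,gr[v,244:308])
for u in(265,278,290): print(u,gr[176:212,u])
E
```

```text
bed [0.5429 0.001  0.0842] [-0.5107  0.0356  0.859 ] 0.003259922523113765 tilt 30.79523482430049 yaw -3.9848866003534344
drum 242 [ 0.5849 -0.0004  0.1249] [ 0.5716 -0.0618  0.1129] [0.5966 0.0638 0.1339] yaw -2.8888221468051913
handle 115 [0.5031 0.1782 0.1909] [0.4609 0.1712 0.159 ] [0.5457 0.1861 0.2124]
((503.3750305175781, 178.72157287597656), (12.49532413482666, 85.00748443603516), 87.33106994628906)
front rail yaw -3.317277017477637 x at y=0 0.4687916426356779
182 [ 93  71  96 102 104 103 104 108 130 146 152 151 151 148 141 147 152 152
 152 154 153 153 152 153 152 152 151 153 154 151 155 153 154 152 153 153
 154 153 154 155 154 155 155 155 154 155 153 153 155 153 153 153 153 151
 152 153 155 145 111  78  71  70  69  70]
186 [ 97  73  95 103 105 105 102 111 133 150 152 153 153 148 139 146 150 151
 151 151 150 151 152 152 150 152 153 152 152 152 153 154 151 154 153 154
 155 156 153 155 155 153 154 154 155 153 155 155 154 153 155 155 153 152
 150 152 154 151 139 130 128 128 130 127]
190 [ 95  71  96 104 104 104 102 114 136 148 152 145 152 149 139 147 151 152
 153 153 154 152 152 153 154 153 153 153 152 153 154 155 154 154 155 156
 157 156 157 157 157 157 155 157 159 156 157 156 157 156 158 154 143 149
 153 155 157 151 133 108  98  98  99  99]
265 [ 89 130 149 152 151 152 153 154 152 152 151 150 151 152 152 155 154 154
 146 133 138 146 129 103 100 101 101 106 124 143 151 153 144 121  98 122]
278 [ 54 105 140 151 151 152 153 156 153 155 153 152 154 154 155 155 154 156
 153 142 132 142 142 125 107 101  99 102 112 135 152 155 150 128 105 122]
290 [ 34  69 116 148 153 154 153 155 157 154 155 153 154 156 157 157 153 155
 154 148 139 139 147 132 104  99 100 101 101 111 130 147 154 156 136 103]
```

```bash
cat >> h.py <<'E'
def ray(c,u,v):
    p=cv2.undistortPoints(np.array([[[u,v]]],float),np.array(c["K"]),np.array(c["dist"]))[0,0]
    return np.array(c["position"]),c["R"]@np.array([p[0],-p[1],-1.])
def hit(c,u,v,p0,n):
    o,d=ray(c,u,v); return o+d*((p0-o)@n)/(d@n)
yaw=np.radians(-3.0)
Rb=Rn.from_euler('ZY',[yaw,-np.pi/6]).as_matrix()
E
python3 - <<'E'
from h import *
np.set_printoptions(precision=4,suppress=True)
b=np.load("top0.npz"); P=b["P"]
Q=P[179:196,260:296].reshape(-1,3); Q=Q[np.isfinite(Q).all(1)]
p0=np.median(Q,0); n=Rb[:,2]; off=np.median((Q-p0)@n); p0=p0+off*n; print(n,p0)
c=cam("top")
for u,v in((265,195),(278,196),(290,196.7),(258,186),(296.3,190),(258,190),(296.3,186),(252.5,186),(302.5,186)):
    print(u,v,(hit(c,u,v,p0,n)-p0)@Rb)
D=P[166:180,256:300].reshape(-1,3); h=(D-p0)@Rb; k=h[:,2]>0.012; print("drum local",np.nanmedian(h[k],0), np.percentile(h[k],[5,95],axis=0))
H=P[178:216,212:232].reshape(-1,3); h=(H-p0)@Rb; k=h[:,2]>.105;print("handle local",k.sum(),h[k].mean(0),np.percentile(h[k],[3,97],axis=0))
k=(h[:,2]>.06)&(h[:,2]<.1); print("roof",np.median(h[k],0))
G=P[160:216,196:250].reshape(-1,3); h=(G-p0)@Rb; k=(h[:,2]>.07)&(h[:,2]<.1); print("roof ext",np.percentile(h[k],[2,50,98],axis=0))
E
```

```text
[-0.4993  0.0262  0.866 ] [0.5429 0.0018 0.0843]
265 195 [-0.0317  0.041   0.    ]
278 196 [-0.0337 -0.0033  0.    ]
290 196.7 [-0.0346 -0.0442 -0.    ]
258 186 [0.0009 0.0648 0.    ]
296.3 190 [-0.0086 -0.0646  0.    ]
258 190 [-0.0139  0.0648  0.    ]
296.3 186 [ 0.0062 -0.064  -0.    ]
252.5 186 [0.0002 0.0834 0.    ]
302.5 186 [ 0.0071 -0.0849  0.    ]
drum local [0.0573 0.0046 0.0154] [[ 0.0451 -0.0549  0.0123]
 [ 0.08    0.0638  0.0216]]
handle local 146 [0.0053 0.1758 0.1181] [[-0.0377  0.1686  0.1081]
 [ 0.0455  0.1843  0.124 ]]
roof [-0.0023  0.1694  0.0765]
roof ext [[-0.0724  0.108   0.0708]
 [ 0.0101  0.1698  0.0765]
 [ 0.0805  0.2447  0.0847]]
```

Call:
{"api": "carry_out", "payload": {
  "motion": "0.0236 0.025 -0.0105 0 0 5 0;0.0236 0.025 -0.0105 0 0 5 0;0.0236 0.025 -0.0105 0 0 5 0;0.0236 0.025 -0.0105 0 0 5 0;0.0236 0.025 -0.0105 0 0 5 0;0.0236 0.025 -0.0105 0 0 5 0;0.0236 0.025 -0.0105 0 0 5 0;0.0236 0.025 -0.0105 0 0 5 0;0 0 0 0 0 0 0;0 0 0 0 0 0 0;0 0 0 0 0 0 0",
  "grip_force": 30
}}

```text
time_s: 1.07
ee_pos: [0.4243, -0.2973, 0.1216]
eef_rot: [-3.142, 0.0, 1.14]
force: [-0.9, 0.5, -0.1]
grip_width: 0.0942
grip_force: 0.0
```

```bash
python3 - <<'E'
from h import *
c=cam("scene"); save(c,"pics/s1.png",(110,170,290,305),4)
o=ctrl.get_obs(); print(o["ee_pos"],np.degrees(o["eef_rot"]),o["qpos"])
S=pts(c)[215:280,140:230].reshape(-1,3); k=(S[:,2]>.05)&(S[:,2]<.062)&(np.hypot(S[:,0]-.424,S[:,1]+.296)<.06)
E
```

```text
[ 0.42405311 -0.29769739  0.12174165] [1.79979773e+02 1.27442139e-02 6.52708193e+01] [-6.82718583e-01  3.16118830e-01  1.70605033e+00 -1.41973397e-04
  1.11902627e+00 -2.51051043e-01]
```

View pics/s1.png

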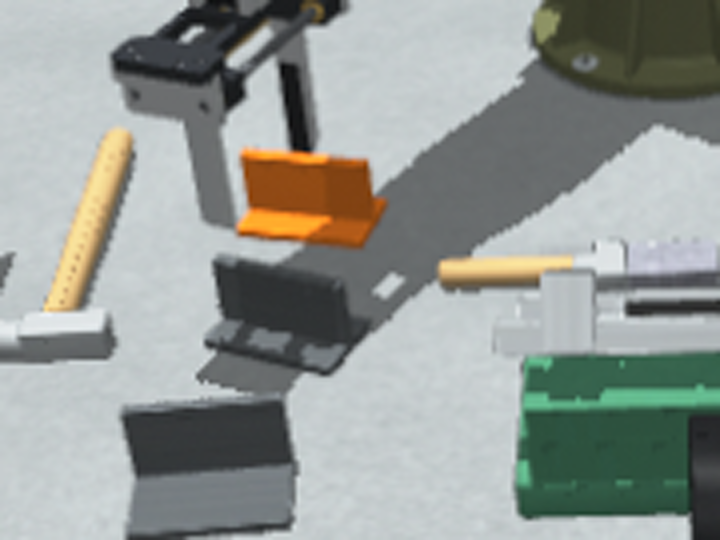

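The fingers (crop (210,170) and (300,100)) hang over the tee at crop (285,310), straddling its web with flange on both sides, and the shadow of both fingers falls either side of the web. I descend and grip.

Call:
{"api": "carry_out", "payload": {
  "motion": "0 0 -0.025 0 0 0 0;0 0 -0.025 0 0 0 0;0 0 -0.025 0 0 0 0;0 0 -0.025 0 0 0 0;0 0 0 0 0 0 0;0 0 0 0 0 0 0;0 0 0 0 0 0 255;0 0 0 0 0 0 255;0 0 0 0 0 0 255;0 0 0 0 0 0 255;0 0 0 0 0 0 255;0 0 0 0 0 0 255;0 0 0 0 0 0 255;0 0 0 0 0 0 255;0 0 0 0 0 0 255;0 0 0 0 0 0 255",
  "grip_force": 45
}}

```text
time_s: 2.45
ee_pos: [0.4244, -0.2969, 0.0214]
eef_rot: [-3.142, -0.0, 1.141]
force: [0.1, 0.6, 0.5]
grip_width: 0.0303
grip_force: 0.0
```

Call:
{"api": "carry_out", "payload": {
  "motion": "0 0 0 0 0 0 255;0 0 0 0 0 0 255;0 0 0 0 0 0 255;0 0 0 0 0 0 255;0 0 0 0 0 0 255;0 0 0 0 0 0 255;0 0 0 0 0 0 255;0 0 0 0 0 0 255"
}}

```text
time_s: 3.12
ee_pos: [0.4247, -0.2971, 0.0216]
eef_rot: [3.141, 0.0, 1.141]
force: [5.0, -2.8, 1.2]
grip_width: 0.0097
grip_force: 45.0
```

Call:
{"api": "carry_out", "payload": {
  "motion": "0 0 0.02 0 0 0 255;0 0 0.038 0 0 0 255;0 0 0.038 0 0 0 255;0 0 0.038 0 0 0 255;0 0 0.038 0 0 0 255;0 0 0.038 0 0 0 255;0 0 0.018 0 0 0 255;0.004 0.025 0 0 0 1.8 255;0.004 0.025 0 0 0 1.8 255;0.004 0.025 0 0 0 1.8 255;0.004 0.025 0 0 0 1.8 255;0.004 0.025 0 0 0 1.8 255;0.004 0.025 0 0 0 1.8 255;0.004 0.025 0 0 0 1.8 255;0.004 0.025 0 0 0 1.8 255;0.004 0.025 0 0 0 1.8 255;0.004 0.025 0 0 0 1.8 255;0.004 0.025 0 0 0 1.8 255;0.004 0.0277 0 0 0 1.6 255"
}}

```text
time_s: 4.7
ee_pos: [0.4714, 0.0068, 0.2482]
eef_rot: [-3.138, 0.0, 1.516]
force: [0.9, -0.8, -6.7]
grip_width: 0.0092
grip_force: 45.0
```

Call:
{"api": "carry_out", "payload": {
  "motion": "0 0 0 -0.28 -5 0 255;0 0 0 -0.28 -5 0 255;0 0 0 -0.28 -5 0 255;0 0 0 -0.28 -5 0 255;0 0 0 -0.28 -5 0 255;0 0 0 -0.28 -5 0 255;0 0 -0.02 0 0 0 255;0 0 -0.02 0 0 0 255;0 0 0 0 0 0 255;0 0 0 0 0 0 255;0 0 0 0 0 0 255"
}}

```text
time_s: 5.62
ee_pos: [0.4724, 0.0057, 0.2099]
eef_rot: [2.618, -0.0, 1.514]
force: [1.1, -0.3, -6.8]
grip_width: 0.0095
grip_force: 45.0
```

```bash
python3 - <<'E'
from h import *
np.set_printoptions(precision=4,suppress=True)
o=ctrl.get_obs(); print(o["ee_pos"],Rn.from_euler('xyz',o["eef_rot"]).as_matrix(),o["grip_width"])
print(Rb)
c=cam("scene"); t=cam("top"); a=c["pixels"][150:300,220:440]; b=t["pixels"][140:230,190:322]
cv2.imwrite("pics/s2.png",np.vstack([cv2.resize(a,(440,300)),cv2.resize(b,(440,300))])[...,::-1])
E
```

```text
[0.4724 0.0057 0.2099] [[ 0.0563  0.8647  0.4992]
 [ 0.9984 -0.0488 -0.028 ]
 [ 0.0002  0.4999 -0.8661]] 0.009537047091788365
[[ 0.8648  0.0523 -0.4993]
 [-0.0453  0.9986  0.0262]
 [ 0.5     0.      0.866 ]]
```

View pics/s2.png

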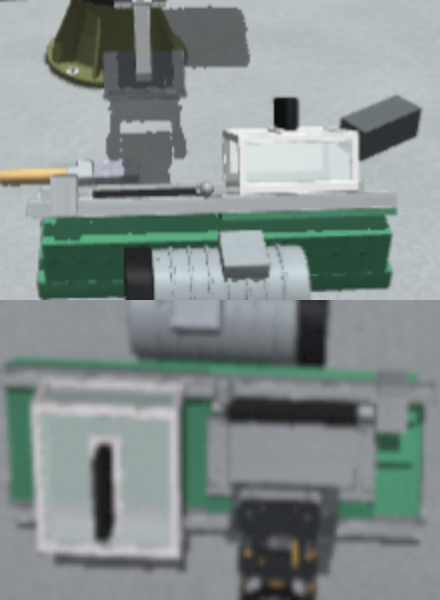

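Call:
{"api": "carry_out", "payload": {
  "motion": "0.0112 -0.0006 -0.0195 0 0 0 255;0.0112 -0.0006 -0.0195 0 0 0 255;0.0112 -0.0006 -0.0195 0 0 0 255;0.0112 -0.0006 -0.0195 0 0 0 255;0.0112 -0.0006 -0.0195 0 0 0 255;0 0 0 0 0 0 255;0 0 0 0 0 0 255;0.001 0 -0.0017 0 0 0 255;0.001 0 -0.0017 0 0 0 255;0 0 0 0 0 0 255;0 0 0 0 0 0 255"
}}

```text
time_s: 6.63
ee_pos: [0.5305, 0.0027, 0.1091]
eef_rot: [2.616, -0.0, 1.514]
force: [0.7, 0.1, -6.8]
grip_width: 0.0097
grip_force: 45.0
```

Call:
{"api": "carry_out", "payload": {
  "motion": "0.001 0 -0.0017 0 0 0 255;0.001 0 -0.0017 0 0 0 255;0 0 0 0 0 0 255;0 0 0 0 0 0 255;0 0 0 0 0 0 255"
}}

```text
time_s: 7.05
ee_pos: [0.5324, 0.0028, 0.1051]
eef_rot: [2.617, -0.0, 1.514]
force: [-0.7, 1.0, -6.2]
grip_width: 0.0097
grip_force: 45.0
```

Call:
{"api": "carry_out", "payload": {
  "motion": "0.0005 0 -0.0008 0 0 0 255;0.0005 0 -0.0009 0 0 0 255;0 0 0 0 0 0 255;0 0 0 0 0 0 255;0 0 0 0 0 0 255"
}}

```text
time_s: 7.47
ee_pos: [0.5334, 0.0027, 0.1034]
eef_rot: [2.617, -0.0, 1.514]
force: [0.2, 0.7, -6.9]
grip_width: 0.0097
grip_force: 45.0
```

Call:
{"api": "carry_out", "payload": {
  "motion": "0.0005 0 -0.0008 0 0 0 255;0 0 0 0 0 0 255;0 0 0 0 0 0 255;0.0005 0 -0.0008 0 0 0 255;0 0 0 0 0 0 255;0 0 0 0 0 0 255"
}}

```text
time_s: 7.97
ee_pos: [0.5338, 0.0028, 0.1031]
eef_rot: [2.617, -0.0, 1.515]
force: [-34.4, 0.7, 27.5]
grip_width: 0.0098
grip_force: 45.0
```

Call:
{"api": "carry_out", "payload": {
  "motion": "-0.0004 0 0.0006 0 0 0 255;0 0 0 0 0 0 255;0 0 0 0 0 0 255"
}}

```text
time_s: 8.22
ee_pos: [0.5338, 0.0028, 0.1031]
eef_rot: [2.617, -0.0, 1.515]
force: [-17.1, 0.1, 10.8]
grip_width: 0.0094
grip_force: 45.0
```

Call:
{"api": "carry_out", "payload": {
  "motion": "0 0 0 0 0 0 180;0 0 0 0 0 0 180;0 0 0 0 0 0 180;0 0 0 0 0 0 180;0 0 0 0 0 0 180;0 0 0 0 0 0 180"
}}

```text
time_s: 8.72
ee_pos: [0.5342, 0.0027, 0.1026]
eef_rot: [2.617, -0.0, 1.515]
force: [-0.2, 0.4, 0.3]
grip_width: 0.0277
grip_force: 0.0
```

Call:
{"api": "carry_out", "payload": {
  "motion": "-0.0125 0.0007 0.0217 0 0 0 180;-0.0125 0.0007 0.0217 0 0 0 180;-0.0125 0.0007 0.0217 0 0 0 180;-0.0125 0.0007 0.0217 0 0 0 180;-0.0125 0.0007 0.0217 0 0 0 255;-0.0125 0.0007 0.0217 0 0 0 255;-0.0125 0.0007 0.0217 0 0 0 255;0 0 0 0 0 0 255;0 0 0 0 0 0 255"
}}

```text
time_s: 9.47
ee_pos: [0.4468, 0.0076, 0.2554]
eef_rot: [2.614, -0.0, 1.515]
force: [0.6, -1.2, -0.0]
grip_width: 0.0007
grip_force: 0.0
```

```bash
python3 - <<'E'
from h import *
np.set_printoptions(precision=4,suppress=True)
c=cam("scene"); t=cam("top"); a=c["pixels"][180:280,220:440]; b=t["pixels"][140:230,190:322]
cv2.imwrite("pics/s3.png",np.vstack([cv2.resize(a,(594,270)),cv2.resize(b,(440,300))[:, :594] if 0 else cv2.resize(b,(594,330))])[...,::-1])
O=np.array([.542,.0018,.0838])
h=(pts(t)[165:215,240:310].reshape(-1,3)-O)@Rb
k=(h[:,2]>.045)&(h[:,2]<.07)&(abs(h[:,1])<.08)&(abs(h[:,0])<.03); print(k.sum(),np.median(h[k],0),np.percentile(h[k],[3,97],axis=0))
k2=(h[:,2]>.0)&(h[:,2]<.02)&(abs(h[:,1])<.045)&(h[:,0]>.012)&(h[:,0]<.028); print("flange",np.median(h[k2],0))
w=h[k]; print("web yaw vs bed deg",np.degrees(np.polyfit(w[:,1],w[:,0],1)[0]), ctrl.get_obs()["ee_pos"])
hs=(pts(c)[190:270,225:360].reshape(-1,3)-O)@Rb
k=(hs[:,2]>.045)&(hs[:,2]<.07)&(abs(hs[:,1])<.08)&(abs(hs[:,0])<.03); print("scene",k.sum(),np.percentile(hs[k],[3,50,97],axis=0))
E
```

```text
129 [ 0.0024 -0.0013  0.056 ] [[-0.0045 -0.0447  0.0465]
 [ 0.0069  0.0485  0.0631]]
flange [0.0198 0.0009 0.008 ]
web yaw vs bed deg 1.0644640598164876 [0.4466 0.0076 0.2535]
scene 167 [[ 0.0021 -0.0462  0.0454]
 [ 0.0074  0.0009  0.0501]
 [ 0.0123  0.0454  0.0548]]
```

View pics/s3.png

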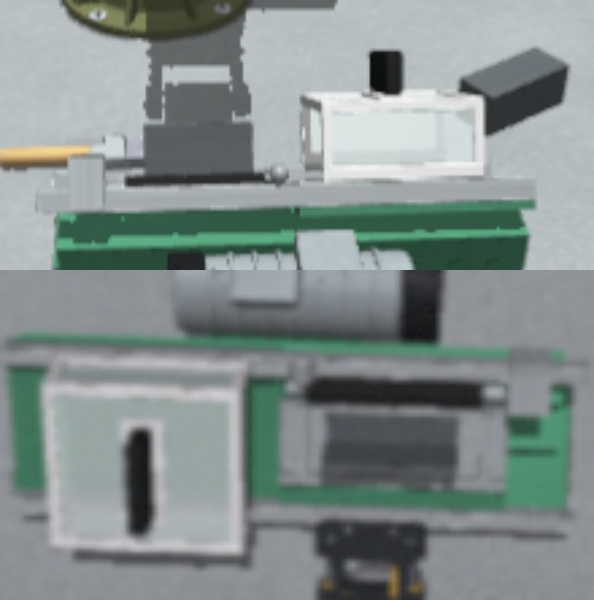

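The top view shows the tee flat between the cheeks against the ledge (crop (390,445)), with the web about 2 mm up-slope of the bed origin. The guard is still open, with its handle at crop (140,480). Next I push the guard.

Call:
{"api": "carry_out", "payload": {
  "motion": "0.0013 0.0238 0 0 0 0 255;0.0013 0.0238 0 0 0 0 255;0.0013 0.0238 0 0 0 0 255;0.0013 0.0238 0 0 0 0 255;0.0013 0.0238 0 0 0 0 255;0.0013 0.0238 0 0 0 0 255;0.0013 0.0238 0 0 0 0 255;0.0013 0.0238 0 0 0 0 255;0.0013 0.0238 0 0 0 0 255;0 0 0 0 0 0 255;0.0105 -0.0006 -0.0182 0 0 0 255;0.0105 -0.0006 -0.0182 0 0 0 255;0.0105 -0.0006 -0.0182 0 0 0 255;0.0105 -0.0006 -0.0182 0 0 0 255;0.0105 -0.0006 -0.0182 0 0 0 255;0 0 0 0 0 0 255;0 0 0 0 0 0 255"
}}

```text
time_s: 10.98
ee_pos: [0.5103, 0.2181, 0.1618]
eef_rot: [2.62, 0.002, 1.514]
force: [-0.2, -0.5, -0.4]
grip_width: 0.0003
grip_force: 0.0
```

Call:
{"api": "carry_out", "payload": {
  "motion": "-0.0006 -0.01 0 0 0 0 255;-0.0006 -0.01 0 0 0 0 255;-0.0006 -0.01 0 0 0 0 255;-0.0006 -0.01 0 0 0 0 255;-0.0006 -0.01 0 0 0 0 255;-0.0006 -0.01 0 0 0 0 255;-0.0006 -0.01 0 0 0 0 255;-0.0006 -0.01 0 0 0 0 255;-0.0006 -0.01 0 0 0 0 255;-0.0006 -0.01 0 0 0 0 255;-0.0006 -0.01 0 0 0 0 255;-0.0006 -0.01 0 0 0 0 255;-0.0006 -0.01 0 0 0 0 255;-0.0006 -0.01 0 0 0 0 255;-0.0006 -0.01 0 0 0 0 255;-0.0006 -0.01 0 0 0 0 255;0 0 0 0 0 0 255;0 0 0 0 0 0 255"
}}

```text
time_s: 12.48
ee_pos: [0.5011, 0.0588, 0.1643]
eef_rot: [2.616, -0.0, 1.514]
force: [0.8, 0.5, -0.6]
grip_width: 0.0004
grip_force: 0.0
```

Call:
{"api": "carry_out", "payload": {
  "motion": "-0.0003 -0.005 0 0 0 0 255;-0.0003 -0.005 0 0 0 0 255;-0.0003 -0.005 0 0 0 0 255;-0.0003 -0.005 0 0 0 0 255;-0.0002 -0.004 0 0 0 0 255;-0.0002 -0.004 0 0 0 0 255"
}}

```text
time_s: 12.98
ee_pos: [0.4997, 0.0308, 0.1637]
eef_rot: [2.616, -0.001, 1.515]
force: [-0.1, 2.1, 2.5]
grip_width: 0.0005
grip_force: 1.2
```

Call:
{"api": "carry_out", "payload": {
  "motion": "-0.0001 -0.002 0 0 0 0 255;-0.0001 -0.002 0 0 0 0 255;-0.0001 -0.002 0 0 0 0 255;0 0 0 0 0 0 255;0 0 0 0 0 0 255"
}}

```text
time_s: 13.4
ee_pos: [0.4992, 0.0247, 0.1632]
eef_rot: [2.618, -0.0, 1.514]
force: [0.1, 0.2, 0.4]
grip_width: 0.0005
grip_force: 0.0
```

```bash
python3 - <<'E'
from h import *
np.set_printoptions(precision=4,suppress=True)
t=cam("top"); c=cam("scene")
O=np.array([.542,.0018,.0838])
for n,x in(("top",t),("scene",c)):
    h=(pts(x).reshape(-1,3)-O)@Rb; g=x["pixels"].reshape(-1,3).max(1)
    k=(h[:,2]>.062)&(h[:,2]<.1)&(abs(h[:,0])<.085)&(abs(h[:,1])<.26)&(g>170); print(n,k.sum(),np.percentile(h[k],[1,50,99],axis=0))
cv2.imwrite("pics/s4.png",np.vstack([cv2.resize(c["pixels"][150:280,220:440],(500,290)),cv2.resize(t["pixels"][140:230,190:322],(500,300))])[...,::-1])
E
```

```text
top 780 [[-0.0755 -0.0683  0.0688]
 [ 0.0276 -0.0263  0.0772]
 [ 0.0819  0.0688  0.0848]]
scene 429 [[-0.0678 -0.0701  0.0621]
 [ 0.0812 -0.0021  0.0721]
 [ 0.0849  0.0668  0.0775]]
```

View pics/s4.png

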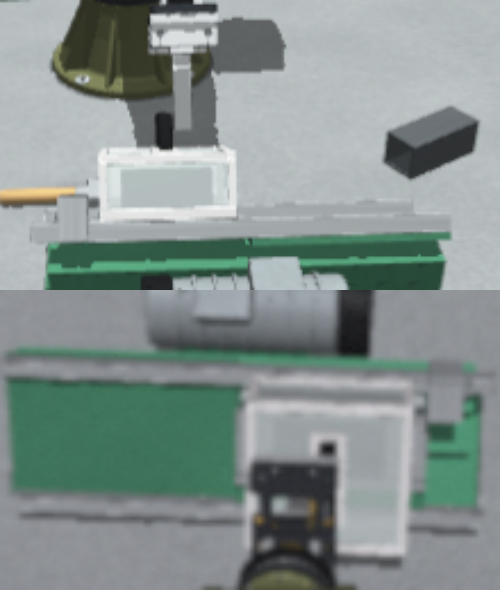

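The guard's edges now lie at bed y ±69 mm, centred over the bed, and the finger reads no force, so the catch has snapped over. I back away and recheck.

Call:
{"api": "carry_out", "payload": {
  "motion": "0.0006 0.01 0 0 0 0 255;0.0006 0.01 0 0 0 0 255;-0.0105 0.0006 0.0182 0 0 0 255;-0.0105 0.0006 0.0182 0 0 0 255;-0.0105 0.0006 0.0182 0 0 0 255;-0.0105 0.0006 0.0182 0 0 0 255;-0.0105 0.0006 0.0182 0 0 0 255;-0.0105 0.0006 0.0182 0 0 0 255;-0.0105 0.0006 0.0182 0 0 0 255;0 0 0 0 0 0 255;0 0 0 0 0 0 255;0 0 0 0 0 0 255"
}}

```text
time_s: 14.5
ee_pos: [0.427, 0.0491, 0.2897]
eef_rot: [2.618, -0.0, 1.515]
force: [0.2, -0.4, 0.2]
grip_width: 0.0004
grip_force: 0.0
```

```bash
python3 - <<'E'
from h import *
np.set_printoptions(precision=4,suppress=True)
t=cam("top"); O=np.array([.542,.0018,.0838]); b=np.load("top0.npz")
for im,P in((b["im"],b["P"]),(t["pixels"],pts(t))):
    h=(P.reshape(-1,3)-O)@Rb; g=im.reshape(-1,3).max(1)
    k=(h[:,2]>.105)&(h[:,2]<.125)&(abs(h[:,0])<.05)&(abs(h[:,1])<.21)&(g<70); print(k.sum(),np.percentile(h[k],[3,50,97],axis=0))
    k=(h[:,2]>.062)&(h[:,2]<.1)&(abs(h[:,0])<.085)&(abs(h[:,1])<.26)&(g>170); print(np.percentile(h[k],[1,99],axis=0)[:,1])
o=ctrl.get_obs();print(o["ee_pos"],o["force"],o["time_s"])
E
```

```text
103 [[-0.0312  0.1689  0.1085]
 [ 0.0118  0.1745  0.1186]
 [ 0.0469  0.1802  0.1237]]
[0.1085 0.2455]
84 [[-0.0332 -0.0046  0.111 ]
 [ 0.0079 -0.      0.1188]
 [ 0.0468  0.0054  0.1235]]
[-0.0682  0.0687]
[0.427  0.049  0.2894] [ 0.7596 -0.6778 -0.7971] 14.55
```

The handle is at bed y = 0.000, so the guard is home and stays there.

```bash
python3 -c "
from station import ctrl
print(ctrl.hand_in())"
```

```text
the job is handed in; nothing more can be done
None
```

The tee is on the bed, web up and against the ledge, the guard is shut and holding by itself (its handle measures at the fully shut position), and the job was handed in at about 14.6 s; the hand-in returned no verdict.

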